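Lay the tall sweet carton down in its display bay

ROBOT

A 6-joint arm with a two-finger parallel gripper is mounted at the origin on the work surface. World frame = base frame: x ahead of the robot, y to its left, z up, the work surface at z = 0. Lengths are in mm, angles in rad, forces in N, time in s.
With the tool pointing down it reaches from about 350 to 875 mm from the base axis. Payload 4.2 kg.
Tool frame: the origin (TCP) lies midway between the tips of the shut fingers; the grasp point (between the pads) lies 19 mm behind it (arm.grasp_offset is the distance from the TCP to the grasp point, in mm); z points along the fingers, y is the direction in which the jaws open and shut (so a half turn about z gives the same grasp; the last joint's range is limited). The gripper opens to 85 mm and grips with 20 to 120 N. Pads are 22 mm wide; open, the fingers measure 114 mm over their backs; the gripper's body (76 mm by 85 mm) begins 54 mm behind the grasp point. The pads swing forward as they close: fully open they stand 13 mm farther back than shut.
Start: joints at [-1.072, 0.385, 0.008, 0, -1.194, -0.259], TCP at [148.46, -607.09, 231.312] pointing down, gripper open.
Joint ranges: [-3.14, 3.14], [-1.21, 2.06], [-1.07, 1.41], [-3.16, 2.05], [-2.99, -0.16], [-3.1, 3.1]. Speed limits (rad/s): [2.79, 2.79, 3.14, 3.14, 3.14, 3.14].

INTERFACE

Orientations are given as a unit quaternion [x, y, z, w].
In Python, from bench import arm gives the robot as it stands.
- The arm moves only by the tool move_arm, never from a script. Its argument "moves" is a list of rows, each an object with "gripper": the gripper's target within -1 to 1 (fully open at 1, half-way at 0, shut at -1); "xyz": the shift along the tool's x, y, z in cm, a list of three; "angular": the turn, a rotation vector about the tool's x, y, z in rad, a list of three. In form: [{"gripper": gripper, "xyz": [dx, dy, dz], "angular": [wx, wy, wz]}, ...]. A call has 1 to 10 rows; each row is the pose to reach, as a shift and turn from the pose commanded when the call began, along the tool's axes at that moment; what a row does not reach only later rows make up. A row lasts 1/8 s, in which the tool goes at most 62.5 mm and 10.7 degrees, less where a joint would pass 70% of its speed; a pose out of reach is approached as far as the arm can. A call with a gripper value outside its range is refused whole. The fingers move at their own pace and stop on an object; the grip force is fixed at half the most. Time passes only in rows, so rows that repeat a pose let the fingers close. It gives the time, the measured TCP pose, the force and the opening at its end, in the units of the state.
- arm.read_state(): the state, without advancing time (a new reading comes with each control period).
- arm.get_image(name): name is "scene" or "top" or "wrist"; returns (picture, depth): 400x640x3 uint8, blue, green, red; 400x640 float32, mm along the optical axis (not along the pixel's ray), 0 where there is no reading.
- arm.get_calibration(name): a dict with "camera_matrix" (3x3 intrinsics, pixels), "k1" (the pictures are not rectified: a ray, as slopes to the right and down, at radius r is drawn at 1 + k1 r^2 times it, then the intrinsics apply), "R" (3x3) and "t" (3): a world point X has camera coordinates R X + t. Camera axes: x right, y down, z forward; pixel columns grow to the right and rows downward; lengths in mm; the calibration is good to about 2 mm. A picture is of the moment at which its call begins: read the wrist's pose just before it. get_calibration takes no time and is no camera call; for the wrist camera it gives the pose at the moment of the call.
- arm.job_done(): hands the job in, once; it reports no verdict.
The state is a dict: "clock": time; "joints": joint angles; "joint_vel": joint speeds; "joint_efforts": joint torques, N m; "position": TCP position; "ee_rot": TCP orientation; "contact_force": force on the tool from outside, world axes, zero at the start; "wrist_torque": the same for the moment, N m; "gripper_width": finger opening in mm.
Only numpy, scipy, OpenCV 4.12 (cv2) and the standard library are available. Lean on these libraries where they do the work, as an engineer would, in place of code of your own. Each camera call takes 0.05 s, during which the arm holds its last target. There are 200 camera calls.

TASK

In the white display tray the tall sweet carton is standing on end: with the fingertips, push its upper part away from the robot so that it tips over and lies flat on its far broad face in its own bay, then push its near end until the carton lies flush against the tray's back wall. Only push it, never pick it up or carry it, leave everything else where it stands, and finish clear of it all.

Things in the scene. Friction and masses are not known exactly. Their poses are not given: they have to be found in the camera images.
- tray: white display tray fixed to the counter, 266 x 350 mm. Origin at counter level under the middle of its floor; x points from the open front edge (x = -130 mm, no lip) to the back wall, y left along the bays, z up. Floor top at z = 6 mm. Three bays, each 110 mm wide, run along x, centred at y = -115, 0 and +115 mm, parted by 5 mm walls reaching z = 25 mm; one thing stands near the front of each
- tray_back (a point): middle of the inner face of the tray's back wall: tray x = +130 mm, y = 0, 25 mm above the counter (the wall is 50 mm high); axes as the tray's
- tall: tall closed cardboard carton, 150 mm tall, 70 mm wide (its y), 45 mm thick (its x), 0.15 to 0.31 kg, loose, in any of the bays. Origin at the centre of the end it stands on, z up its length, x at the start within 0.06 rad of the tray's x. Tipped away it pivots on its far lower edge: z then points to the back wall, x down, the origin is its near end, and its top end lies about 15 to 60 mm short of the wall
- tall_mid (a point): centre of the tall carton, half-way along its 150 mm length
- tall_top (a point): centre of the carton's top end, 150 mm from its origin; this end faces the back wall once the carton has been tipped
- short: short carton of the same cardboard, 75 mm tall, 70 x 45 mm, standing in another bay of the tray; origin at the centre of its underside; to be left alone
- jar: squat amber glass jar with a steel cap, 75 mm tall, 60 mm across, in another bay of the tray; origin at the centre of its underside; to be left alone
- mug: white mug, 90 mm tall, on the counter left of the tray; origin at the centre of its underside; to be left alone
- can: can, 85 mm tall, 66 mm across, on the counter left of the tray; origin at the centre of its underside; to be left alone
- scoop: steel scoop with a wooden handle, 200 mm long, 35 mm high, lying on the counter to the left between the robot and the tray; to be left alone
- stapler: stapler, 150 mm long, 56 mm high, on the counter right of the tray; to be left alone
- sign: blank card 100 mm wide standing in a wooden block, 96 mm high, on the counter right of the tray; to be left alone
There are look-alikes about, which are no part of the job. Leave any yellow look-alike of the tall alone.

How it is judged (in metres and radians):
On the way:
1. the tall carton has been tipped away from the robot and lies flat on its far broad face on the tray floor (angle between tall's own x axis and vertical above 3 rad and height (world z) of tall_mid below 0.036 m), for 0.2 s.
At the end, for the whole second after the job is handed in: the tall carton lies flat on the floor of its bay on its far broad face (within 0.14 rad), its top end within 10 mm of the tray's back wall and square to it within 0.15 rad, at rest; every other thing stands upright within 15 mm of where it was (all of step 1 and x of tall_top in the frame of tray between 0.12 and 0.134 m and angle between the z axis of tall and the x axis of tray, either way round below 0.15 rad and linear speed of tall below 0.02 m/s and distance of each of short, jar, mug, can, scoop, stapler, sign from where it was at the start of the episode below 0.015 m and angle between each of short, jar, mug, can, scoop, stapler, sign's own z axis and vertical below 0.2 rad); the robot touches nothing.
It fails at once if the tall carton is lifted (its centre more than 100 mm above the counter; standing or tipping it stays under 85 mm) (height (world z) of tall_mid above 0.1 m).
It fails at once if any other thing is moved by more than 15 mm or tipped (distance of any of short, jar, mug, can, scoop, stapler, sign from where it was at the start of the episode above 0.015 m or angle between any of short, jar, mug, can, scoop, stapler, sign's own z axis and vertical above 0.2 rad).
It also fails if it takes over 40 s, if anything falls off the work surface, if the arm or the gripper's body presses on something with over 40 N, if the wrist force passes 120 N, or if a joint passes its speed limit or range.

## Working session

There is one attempt and no reset: what is moved stays moved. The work goes in short steps, Python scripts to look and compute and a tool call to move; the robot and the scene stay as the last step left them, time stands still between calls to the robot, and variables do not carry over. Pictures are saved under pics/ and viewed, about 8 in all and at most 12, crops included, and the job is handed in when it is done.

Besides the shell and the picture viewer there is one more tool, called by a JSON object that holds its "method" and its "body". move_arm: Moves the arm, as the interface text tells. Its arguments: {"type":"object","properties":{"moves":{"type":"array","items":{"type":"object","properties":{"gripper":{"type":"number"},"xyz":{"type":"array","items":{"type":"number"}},"angular":{"type":"array","items":{"type":"number"}}}}}},"required":["moves"]}

```bash
mkdir -p pics; cat > h.py <<'E'
import numpy as np, cv2
from bench import arm
def shot(n,f):
    c=arm.get_calibration(n); im,d=arm.get_image(n); cv2.imwrite('pics/%s.png'%f,im); np.savez('pics/%s.npz'%f,im=im,d=d,**{k:np.array(v) for k,v in c.items()}); return im,d,c
def cloud(d,c):
    K=np.array(c['camera_matrix'],float);k1=float(c['k1'])
    v,u=np.mgrid[:d.shape[0],:d.shape[1]].astype(np.float32)
    p=cv2.undistortPoints(np.stack([u.ravel(),v.ravel()],1)[:,None].astype(np.float64),K,np.array([k1,0,0,0,0.]))[:,0]
    P=np.c_[p,np.ones(len(p))]*d.reshape(-1,1)
    return ((P-np.array(c['t']).ravel())@np.array(c['R'])).reshape(*d.shape,3)
E
python3 - <<'E'
from h import *
s=arm.read_state();print(s['clock'],s['position'],s['ee_rot'],s['gripper_width'])
for n in('scene','top'):
    im,d,c=shot(n,n+'0'); print(n,c['camera_matrix'],c['R'],c['t'],c['k1'])
E
```

```text
0.0 [ 148.33635738 -606.55825092  230.22843711] [-1.19528988e-01  9.92830133e-01  1.05664172e-03 -1.79030134e-04] 85.27278316603791
scene [[519.58627765   0.         313.08223934]
 [  0.         519.58627765 207.82712037]
 [  0.           0.           1.        ]] [[ 0.02488338  0.99949887 -0.01956586]
 [ 0.6615539  -0.03113704 -0.7492509 ]
 [-0.74948466  0.00570002 -0.66199718]] [ -15.73474174 -270.41055877 1995.06838323] -0.048990840287160914
top [[503.63072251   0.         319.17231998]
 [  0.         503.63072251 204.62902806]
 [  0.           0.           1.        ]] [[-0.02804265 -0.99946429 -0.01687452]
 [-0.99639875  0.02930003 -0.07956781]
 [ 0.08001961  0.01458245 -0.99668662]] [  35.43194564  566.01409169 1628.12933901] -0.14831797773469216
```

View pics/top0.png

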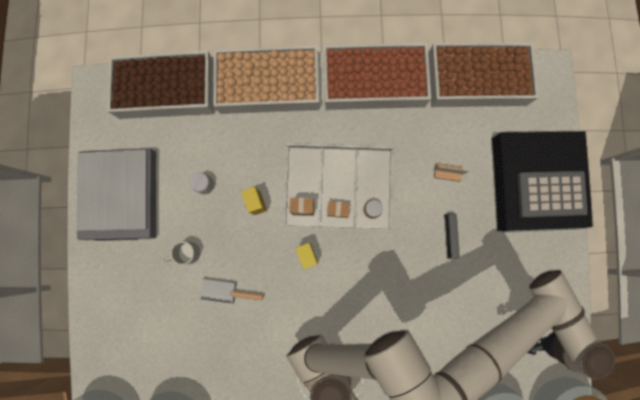

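View pics/scene0.png

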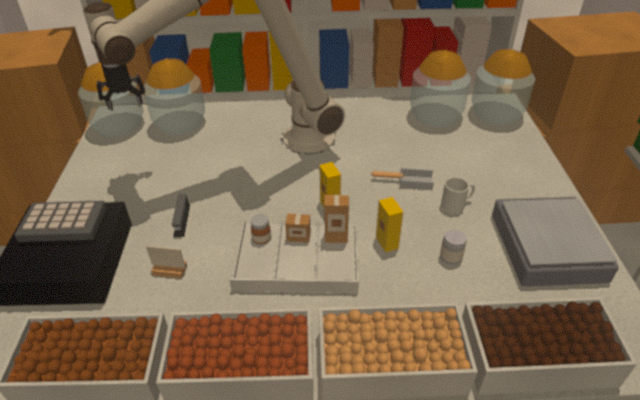

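The top view shows the tall carton in the left bay at (302,205), the short one in the middle at (338,209) and the jar on the right at (374,208). Yellow decoys are at (307,256) and (253,199). The scene view agrees.

```bash
python3 - <<'E'
from h import *
for n in('top','scene'):
    z=np.load(f'pics/{n}0.npz'); W=cloud(z['d'],z); im=z['im']; hsv=cv2.cvtColor(im,cv2.COLOR_BGR2HSV)
    x,y,h=W[...,0],W[...,1],W[...,2]; print(n,'counter z',np.median(h[270:290,400:410]) if n=='top' else '')
    roi=(x>300)&(x<900)&(abs(y)<400)&(z['d']>0)
    tops=roi&(h>60)&(h<170)
    k,l,st,ce=cv2.connectedComponentsWithStats(tops.astype(np.uint8))
    for i in range(1,k):
        if st[i,4]<15: continue
        m=l==i; hh=np.percentile(h[m],90); t=m&(h>hh-10)
        r=cv2.minAreaRect(np.c_[x[t],y[t]].astype(np.float32))
        print(ce[i].round(),st[i,4],'h',hh.round(),'c',np.round(r[0]),np.round(r[1]),round(r[2],1),'hsv',np.median(hsv[t],0))
z=np.load('pics/top0.npz'); W=cloud(z['d'],z)
x,y,h=W[...,0],W[...,1],W[...,2]
for v in range(140,165,2): print(v,[tuple(W[v,u].round().astype(int)) for u in (300,335,370)])
for u in list(range(284,296,1))+list(range(386,396)): print(u,W[175,u].round().astype(int),z['im'][175,u])
E
```

```text
top counter z -0.060521022359348295
[377. 100.] 603 h 103.0 c [ 894. -181.] [ 12. 335.] 0.3 hsv [ 19.  36. 158.]
[440.  99.] 58 h 102.0 c [ 894. -384.] [ 8. 28.] 3.0 hsv [ 20.  33. 155.]
[267. 104.] 628 h 102.0 c [895. 180.] [336.  11.] 89.9 hsv [ 19.  35. 161.]
[204. 106.] 59 h 104.0 c [894. 385.] [27. 11.] 87.4 hsv [ 20.  33. 152.]
[444. 168.] 29 h 98.0 c [ 669. -383.] [34.  4.] 79.9 hsv [ 17.  59. 139.]
[204. 182.] 175 h 89.0 c [648. 385.] [29. 61.] 89.6 hsv [ 11.   19.  159.5]
[253. 200.] 442 h 154.0 c [580. 224.] [71. 47.] 18.0 hsv [ 24. 160. 189.]
[302. 206.] 398 h 160.0 c [557.  72.] [67. 44.] 88.4 hsv [ 15.  117.5 154. ]
[338. 209.] 320 h 86.0 c [548. -41.] [70. 45.] 83.4 hsv [ 15. 111. 152.]
[374. 208.] 224 h 85.0 c [ 546. -155.] [49. 51.] 43.2 hsv [ 20.  19. 158.]
[306. 256.] 368 h 154.0 c [403.  61.] [70. 45.] 19.4 hsv [ 25. 156. 189.]
scene counter z 
[334. 198.] 1475 h 157.0 c [472.  68.] [223.  69.] 2.2 hsv [ 17. 163. 169.]
[389. 217.] 814 h 152.0 c [581. 222.] [75. 47.] 15.3 hsv [ 23. 255. 200.]
[298. 221.] 379 h 85.0 c [548. -42.] [71. 55.] 82.0 hsv [ 15. 146. 161.]
[
[... 2393 characters left out ...]
85 [672 132  -6] [150 165 171]
286 [667 125  29] [144 157 163]
287 [668 123  20] [132 145 151]
288 [671 121   3] [137 148 155]
289 [670 117   9] [153 167 173]
290 [669 114  11] [159 174 181]
291 [669 110  10] [160 175 182]
292 [669 107  10] [159 174 182]
293 [669 103  13] [159 175 182]
294 [670 101   5] [158 175 181]
295 [670  97   4] [157 172 180]
386 [ 661 -206    3] [155 170 178]
387 [ 660 -209    8] [155 170 177]
388 [ 660 -212    7] [149 165 172]
389 [ 659 -215   12] [141 155 161]
390 [ 657 -217   26] [139 151 157]
391 [ 657 -220   27] [144 157 162]
392 [ 661 -227    1] [146 159 165]
393 [ 661 -230    0] [146 161 167]
394 [ 661 -234   -3] [147 162 168]
395 [ 661 -237   -1] [146 163 168]
```

{"method": "move_arm", "body": {"moves": [{"gripper":-0.3,"xyz":[-5,5.9,0],"angular":[0,0,0.03]},{"gripper":-0.3,"xyz":[-9,10.6,0],"angular":[0,0,0.06]},{"gripper":-0.3,"xyz":[-13,15.3,0],"angular":[0,0,0.09]},{"gripper":-0.3,"xyz":[-17,20,0],"angular":[0,0,0.12]},{"gripper":-0.3,"xyz":[-21,24.7,0],"angular":[0,0,0.15]},{"gripper":-0.3,"xyz":[-25,29.4,0],"angular":[0,0,0.18]},{"gripper":-0.3,"xyz":[-29,34.1,0],"angular":[0,0,0.2]},{"gripper":-0.3,"xyz":[-33,38.8,0],"angular":[0,0,0.22]},{"gripper":-0.3,"xyz":[-37,43.5,0],"angular":[0,0,0.25]},{"gripper":-0.3,"xyz":[-41,48.2,0],"angular":[0,0,0.274]}]}}

```text
clock: 1.35
position: [429.0, -46.4, 231.4]
ee_rot: [0.017, 1.0, 0.0, 0.0]
contact_force: [1.0, -1.3, 0.3]
gripper_width: 30.2
```

```bash
cat > s.py <<'E'
from h import *
from scipy.spatial.transform import Rotation as R
def st():
    s=arm.read_state(); M=R.from_quat(s['ee_rot']).as_matrix()
    print(s['clock'],np.round(s['position'],1),'F',np.round(s['contact_force'],1),'w',s['gripper_width']); print(M.round(3)); return np.array(s['position']),M
def goto(T,yaw=-0.035):
    p,M=st(); print('cm',(M.T@(np.array(T)-p)/10).round(2),'wz',round(-(yaw+np.pi/2-np.arctan2(M[1,1],M[0,1])),3))
E
python3 -c "
from s import *
goto([495,73,230])"
```

```text
1.35 [429.  -46.4 231.4] F [ 1.  -1.3  0.3] w 30.15324167585889
[[-0.999  0.034  0.   ]
 [ 0.034  0.999  0.   ]
 [-0.     0.    -1.   ]]
cm [-6.18 12.16  0.14] wz 0.001
```

{"method": "move_arm", "body": {"moves": [{"gripper":-0.3,"xyz":[-2,4,0],"angular":[0,0,0]},{"gripper":-0.3,"xyz":[-4,8,0],"angular":[0,0,0]},{"gripper":-0.3,"xyz":[-5.7,12.2,0],"angular":[0,0,0]},{"gripper":-0.3,"xyz":[-5.7,12.2,3.5],"angular":[0,0,0]},{"gripper":-0.3,"xyz":[-5.7,12.2,7],"angular":[0,0,0]},{"gripper":-0.3,"xyz":[-5.7,12.2,10.7],"angular":[0,0,0]},{"gripper":-0.3,"xyz":[-5.7,12.2,10.7],"angular":[0,0,0]}]}}

```text
clock: 2.22
position: [487.7, 70.6, 121.7]
ee_rot: [0.017, 1.0, -0.002, -0.003]
contact_force: [0.3, -0.3, 0.3]
gripper_width: 30.2
```

```bash
python3 -c "
from s import *
st()
a=shot('wrist','w1')[0];b=shot('scene','s1')[0]
cv2.imwrite('pics/c1.png',np.vstack([cv2.resize(a,(480,300)),cv2.resize(b[120:300,200:440],(400,300)) if 0 else cv2.resize(b[130:280,210:450],(480,300))]))"
```

```text
2.225 [487.7  70.6 121.7] F [ 0.3 -0.3  0.3] w 30.19454036859773
[[-0.999  0.035 -0.007]
 [ 0.035  0.999 -0.003]
 [ 0.007 -0.003 -1.   ]]
```

View pics/c1.png

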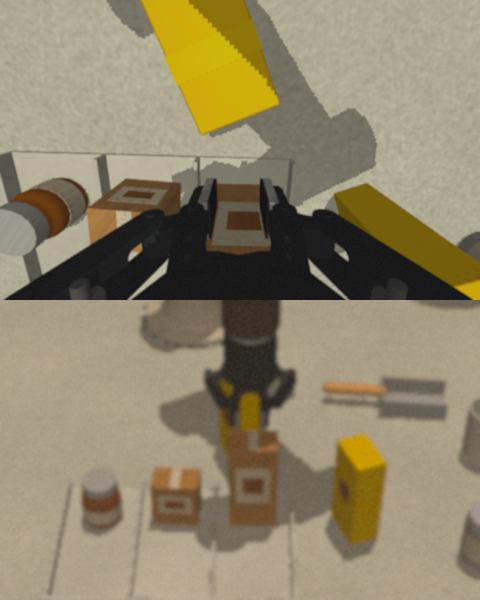

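{"method": "move_arm", "body": {"moves": [{"gripper":-0.3,"xyz":[-2,0,0],"angular":[0,0,0]},{"gripper":-0.3,"xyz":[-3,0,0],"angular":[0,0,0]},{"gripper":-0.3,"xyz":[-3.6,0,0],"angular":[0,0,0]},{"gripper":-0.3,"xyz":[-4.2,0,0],"angular":[0,0,0]},{"gripper":-0.3,"xyz":[-4.8,0,0],"angular":[0,0,0]},{"gripper":-0.3,"xyz":[-5.4,0,0],"angular":[0,0,0]},{"gripper":-0.3,"xyz":[-5.4,0,0],"angular":[0,0,0]}]}}

```text
clock: 3.2
position: [544.4, 69.7, 124.2]
ee_rot: [0.017, 1.0, 0.0, 0.0]
contact_force: [-0.8, -0.3, 0.0]
gripper_width: 29.9
```

```bash
python3 -c "
from s import *
st()
b=shot('scene','s2')[0]
cv2.imwrite('pics/c2.png',cv2.resize(b[130:300,210:450],(480,340)))"
```

```text
3.2 [544.4  69.7 124.2] F [-0.8 -0.3  0. ] w 29.91366551887779
[[-0.999  0.034  0.   ]
 [ 0.034  0.999  0.   ]
 [-0.     0.    -1.   ]]
```

View pics/c2.png

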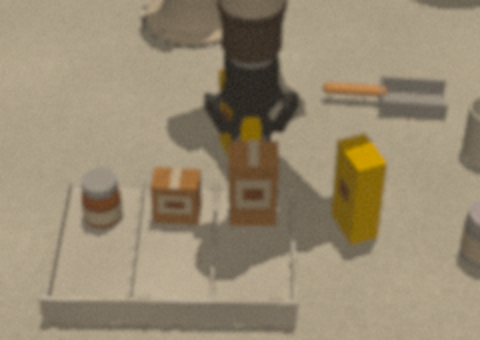

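The carton is leaning with its foot in place, so I keep pushing.

{"method": "move_arm", "body": {"moves": [{"gripper":-0.3,"xyz":[-0.6,0,0],"angular":[0,0,0]},{"gripper":-0.3,"xyz":[-1.2,0,0],"angular":[0,0,0]},{"gripper":-0.3,"xyz":[-1.8,0,0],"angular":[0,0,0]},{"gripper":-0.3,"xyz":[-2.4,0,0],"angular":[0,0,0]},{"gripper":-0.3,"xyz":[-3.0,0,0],"angular":[0,0,0]},{"gripper":-0.3,"xyz":[-3.0,0,0],"angular":[0,0,0]},{"gripper":-0.3,"xyz":[-3.0,0,0],"angular":[0,0,0]},{"gripper":-0.3,"xyz":[-3.0,0,0],"angular":[0,0,0]}]}}

```text
clock: 4.25
position: [573.6, 68.6, 124.3]
ee_rot: [0.017, 1.0, -0.0, -0.0]
contact_force: [0.2, 0.2, 0.3]
gripper_width: 30.2
```

```bash
python3 -c "
from s import *
st()
b=shot('scene','s3')[0]
cv2.imwrite('pics/c3.png',cv2.resize(b[130:300,210:450],(480,340)))"
```

```text
4.25 [573.6  68.6 124.3] F [0.2 0.2 0.3] w 30.245002179844406
[[-0.999  0.034 -0.   ]
 [ 0.034  0.999 -0.   ]
 [ 0.    -0.    -1.   ]]
```

View pics/c3.png

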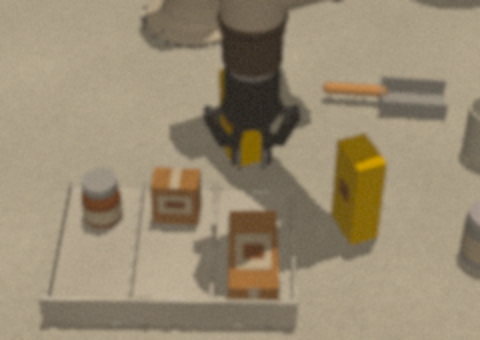

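The carton now lies flat with its top end close to the back wall. I back off, descend behind it, and measure from above.

{"method": "move_arm", "body": {"moves": [{"gripper":-0.3,"xyz":[2.5,0,0],"angular":[0,0,0]},{"gripper":-0.3,"xyz":[4.5,0,0],"angular":[0,0,0]},{"gripper":-0.3,"xyz":[4.5,0,4],"angular":[0,0,0]},{"gripper":-0.3,"xyz":[4.5,0,9],"angular":[0,0,0]},{"gripper":-0.3,"xyz":[4.5,0,9],"angular":[0,0,0]}]}}

```text
clock: 4.92
position: [526.1, 69.1, 31.4]
ee_rot: [0.017, 1.0, -0.002, -0.004]
contact_force: [-0.1, -0.0, 0.9]
gripper_width: 29.8
```

```bash
cat > m.py <<'E'
from s import *
import sys
st()
for n in('scene','top'):
    im,d,c=shot(n,n+sys.argv[1]); W=cloud(d,c); x,y,h=W[...,0],W[...,1],W[...,2]
    m=(abs(h-51)<9)&(x>540)&(x<765)&(y>15)&(y<115)&(d>0)
    hs=cv2.cvtColor(im,cv2.COLOR_BGR2HSV); m&=(hs[...,1]>70)
    r=cv2.minAreaRect(np.c_[x[m],y[m]].astype(np.float32)); print(n,m.sum(),np.round(r[0]),np.round(r[1]),r[2],'z',np.median(h[m]),'x pct',np.percentile(x[m],[1,99]),'y',np.percentile(y[m],[1,99]))
    w=(h>25)&(h<60)&(x>735)&(x<775)&(y>-200)&(y<110)&(d>0)&~m&(hs[...,1]<70)
    for a,b in((-150,-60),(-60,20),(20,105)):
        q=w&(y>a)&(y<b);print(' wall',a,np.percentile(x[q],[2,50,98]).round(1))
E
python3 m.py 4
```

```text
4.925 [526.1  69.1  31.4] F [-0.1 -0.   0.9] w 29.8132010682212
[[-0.999  0.035 -0.008]
 [ 0.035  0.999 -0.003]
 [ 0.008 -0.004 -1.   ]]
scene 1006 [674.  66.] [ 69. 174.] 86.32485961914062 z 52.004133195753596 x pct [590.59846696 741.79069765] y [ 30.75501928 101.16338986]
 wall -150 [748.3 753.7 759. ]
 wall -60 [753.2 758.9 764.1]
 wall 20 [755.6 764.1 769.2]
top 702 [665.  67.] [ 69. 149.] 88.44181060791016 z 51.060688676981115 x pct [593.72031537 738.0743837 ] y [ 31.3546675  101.69832583]
 wall -150 [743.5 752.  757.3]
 wall -60 [751.9 757.5 763.1]
 wall 20 [740.2 762.4 769.4]
```

{"method": "move_arm", "body": {"moves": [{"gripper":-0.3,"xyz":[-2.5,0,0],"angular":[0,0,0]},{"gripper":-0.3,"xyz":[-4.5,0,0],"angular":[0,0,0]},{"gripper":-0.3,"xyz":[-5.2,0,0],"angular":[0,0,0]},{"gripper":-0.3,"xyz":[-5.6,0,0],"angular":[0,0,0]},{"gripper":-0.3,"xyz":[-6.0,0,0],"angular":[0,0,0]},{"gripper":-0.3,"xyz":[-6.4,0,0],"angular":[0,0,0]},{"gripper":-0.3,"xyz":[-6.4,0,0],"angular":[0,0,0]}]}}

```text
clock: 5.9
position: [593.3, 68.1, 34.4]
ee_rot: [0.017, 1.0, 0.0, 0.0]
contact_force: [-1.1, -0.4, 0.3]
gripper_width: 29.6
```

```bash
python3 m.py 5
```

```text
5.9 [593.3  68.1  34.4] F [-1.1 -0.4  0.3] w 29.588525219350725
[[-0.999  0.034  0.001]
 [ 0.034  0.999  0.   ]
 [-0.001  0.    -1.   ]]
scene 1029 [678.  68.] [ 69. 160.] 87.59618377685547 z 51.87106744467118 x pct [603.5356976  755.04508471] y [ 31.3896251 100.9965722]
 wall -150 [748.  753.1 758.7]
 wall -60 [753.1 758.5 763.2]
 wall 20 [757.7 764.4 769. ]
top 381 [705.  66.] [69. 99.] 87.99951934814453 z 51.668218947629235 x pct [663.22977972 754.80648029] y [30.68542609 99.95252869]
 wall -150 [742.5 752.5 757.7]
 wall -60 [748.4 757.4 762.9]
 wall 20 [758.2 762.7 769.2]
```

{"method": "move_arm", "body": {"moves": [{"gripper":-0.3,"xyz":[-0.2,0,0],"angular":[0,0,0]},{"gripper":-0.3,"xyz":[-0.4,0,0],"angular":[0,0,0]},{"gripper":-0.3,"xyz":[-0.4,0,0],"angular":[0,0,0]}]}}

```text
clock: 6.38
position: [597.1, 67.9, 34.2]
ee_rot: [0.017, 1.0, 0.0, 0.0]
contact_force: [-1.3, -0.8, 0.9]
gripper_width: 29.7
```

{"method": "move_arm", "body": {"moves": [{"gripper":-0.3,"xyz":[-0.1,0,0],"angular":[0,0,0]},{"gripper":-0.3,"xyz":[-0.2,0,0],"angular":[0,0,0]},{"gripper":-0.3,"xyz":[-0.2,0,0],"angular":[0,0,0]}]}}

```text
clock: 6.75
position: [597.6, 67.7, 34.2]
ee_rot: [0.017, 1.0, -0.0, -0.001]
contact_force: [-4.5, 1.7, 3.3]
gripper_width: 30.1
```

{"method": "move_arm", "body": {"moves": [{"gripper":-0.3,"xyz":[-0.1,0,0],"angular":[0,0,0]},{"gripper":-0.3,"xyz":[-0.1,0,0],"angular":[0,0,0]}]}}

```text
clock: 7.0
position: [597.6, 67.7, 34.1]
ee_rot: [0.017, 1.0, -0.0, -0.002]
contact_force: [-7.1, 2.1, 4.7]
gripper_width: 30.0
```

The TCP has stopped while the force climbs, so the carton is against the wall. Now I back off and rise.

{"method": "move_arm", "body": {"moves": [{"gripper":-0.3,"xyz":[1,0,0],"angular":[0,0,0]},{"gripper":-0.3,"xyz":[3,0,0],"angular":[0,0,0]},{"gripper":-0.3,"xyz":[6,0,0],"angular":[0,0,0]},{"gripper":-0.3,"xyz":[6.5,0,-4],"angular":[0,0,0]},{"gripper":-0.3,"xyz":[6.5,0,-10],"angular":[0,0,0]},{"gripper":-0.3,"xyz":[6.5,0,-16],"angular":[0,0,0]},{"gripper":-0.3,"xyz":[6.5,0,-22],"angular":[0,0,0]},{"gripper":-0.3,"xyz":[10,-5,-22],"angular":[0,0,0]},{"gripper":-0.3,"xyz":[12,-10,-22],"angular":[0,0,0]},{"gripper":-0.3,"xyz":[12,-10,-22],"angular":[0,0,0]}]}}

```text
clock: 8.25
position: [475.4, -30.2, 255.2]
ee_rot: [0.019, 1.0, 0.0, 0.002]
contact_force: [-0.4, 0.7, -0.5]
gripper_width: 30.0
```

```bash
python3 m.py 6; python3 -c "
import cv2;b=cv2.imread('pics/scene6.png');cv2.imwrite('pics/c6.png',cv2.resize(b[130:310,140:500],(720,360)))"
```

```text
8.25 [475.4 -30.2 255.2] F [-0.4  0.7 -0.5] w 29.959435303507423
[[-0.999  0.038  0.003]
 [ 0.038  0.999  0.001]
 [-0.003  0.001 -1.   ]]
scene 1001 [685.  67.] [ 70. 160.] 86.5184555053711 z 52.19855720615989 x pct [610.43813928 758.96516245] y [ 31.30231547 100.98556346]
 wall -150 [748.  753.2 758.7]
 wall -60 [752.7 758.9 764. ]
 wall 20 [757.9 764.1 770. ]
top 780 [684.  67.] [ 69. 150.] 88.47338104248047 z 51.106706238451295 x pct [610.01642609 758.36003232] y [ 30.96163129 101.6623009 ]
 wall -150 [747.6 752.3 757.5]
 wall -60 [749.6 757.6 763.2]
 wall 20 [758.6 763.7 769.6]
```

View pics/c6.png

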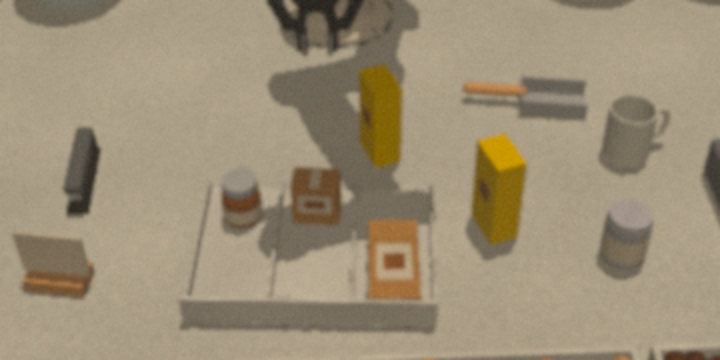

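The carton lies flat at (393,260) in the crop, against the back wall. All the other things are standing and the arm is clear, so I'll hand it in.

```bash
python3 -c "
from h import *
print(arm.job_done())"
```

```text
the job is handed in; nothing more can be done
None
```

The tall carton was tipped over in the left bay and pushed until it met the tray's back wall. I handed the job in at about 8.4 s; no verdict is reported.

**How it was pushed:** I used two partly opened fingertips throughout and never gripped or lifted the carton. In the final push the tool stopped moving while the force rose to about 7 N along the push, which shows the carton meeting the wall.

**Last checks:**
- **Flat:** the carton's upper face measures 51–52 mm high (51 mm expected).
- **Position:** its far end is at x ≈ 758–759 mm, against an inner wall face I estimate at about 759 mm. The depth points on the wall scatter by several mm, so the push force is the better evidence that it is flush.
- **Square:** the top camera puts it within about 0.01 rad of the tray. The scene camera gives about 0.03 rad, but its outline was smeared (160 mm long instead of 150), so I trust it less.
- **Other things:** they look upright and unmoved in the last picture. I checked that by eye and did not measure their positions again.
- **Robot:** it finished about 250 mm up, clear of everything, with about zero contact force.

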